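# Slide the brass plate out over the end of the rack

### The arm

A 6-joint arm with a two-finger parallel gripper is mounted at the origin on the work surface. World frame = base frame: x ahead of the robot, y to its left, z up, the work surface at z = 0. Lengths are in m, angles in degrees, forces in N, time in s.
With the tool pointing down it reaches from about 0.4 to 0.825 m from the base axis. Payload 7 kg.
Tool frame: the origin (TCP) lies midway between the tips of the shut fingers; the grasp point (between the pads) lies 19 mm behind it (ctrl.hold_point_z is the distance from the TCP to the grasp point, in m); z points along the fingers, y is the line along which they close (so a half turn about z gives the same grasp; the last joint's range is limited). The gripper opens to 88 mm and grips with 3 to 60 N. Pads are 19 mm wide; open, the fingers measure 130 mm over their backs; the gripper's body (78 mm by 193 mm) begins 47 mm behind the grasp point.
Start: joints at [-58.551, 20.546, 0.682, 0, -70.136, -16.507], TCP at [0.174, -0.652, 0.227] pointing down, gripper open.
Joint ranges: [-176.03, 176.03], [-82.01, 121.73], [-58.28, 71.71], [-173.87, 95.51], [-174.79, -0.11], [-173.66, 173.66]. Speed limits (degrees/s): [136.94, 136.94, 172.46, 180, 180, 180].

### API

Orientations are given as [roll, pitch, yaw] about the fixed x, y, z axes, in that order (R = Rz(yaw) Ry(pitch) Rx(roll)).
In Python, from plant import ctrl gives the robot as it stands.
- The arm moves only by the tool apply_moves, never from a script. Its argument "deltas" is a list of rows, each an object with "fingers": the finger opening in mm, from 0 to 87.6; "delta_pos": the shift along the tool's x, y, z in mm, a list of three; "angular": the turn, a rotation vector about the tool's x, y, z in degrees, a list of three. A call has 1 to 10 rows; each row is the pose to reach, as a shift and turn from the pose commanded when the call began, along the tool's axes at that moment; what a row does not reach only later rows make up. A row lasts 1/10 s, in which the tool goes at most 50 mm and 8.59 degrees, less where a joint would pass 70% of its speed; a pose out of reach is approached as far as the arm can. A call with a gripper value outside its range is refused whole. The fingers move at their own pace and stop on an object; the grip force is fixed at half the most. Time passes only in rows, so rows that repeat a pose let the fingers close. It gives the time, the measured TCP pose, the force, the opening and the grip force at its end, in the units of the state.
- ctrl.get_obs(): the state, without advancing time (a new reading comes with each control period).
- ctrl.snapshot(name): name is "side" or "top"; returns the picture (384x512x3 uint8, red, green, blue); there is no depth.
- ctrl.camera_params(name): a dict with "fx", "fy", "cx", "cy" (pixels), "cam_to_world" (4x4, takes a point from camera to world coordinates). Camera axes: x right, y up, looking along -z (the intrinsics and any distortion apply to the point x, -y, -z); pixel columns grow to the right and rows downward; lengths in m; the calibration is good to about 2 mm. A picture is of the moment at which its call begins. camera_params takes no time and is no camera call.
- ctrl.close_job(): hands the job in; it is judged then, once.
The state is a dict: "clock": time; "joint_pos": joint angles; "qvel": joint speeds; "tau": joint torques, N m; "tool_pos": TCP position; "orientation": TCP orientation; "force": force on the tool from outside, world axes, zero at the start; "moment": the same for the moment, N m; "opening": finger opening in m; "gripper_force": force on a finger pad.
Only numpy, scipy, OpenCV 4.12 (cv2) and the standard library are available. Lean on these libraries where they do the work, as an engineer would, in place of code of your own. Each camera call takes 0.05 s, during which the arm holds its last target. There are 200 camera calls.

### The job

In the pottery workshop, get the brass plate ready to be picked up by its edge: with the fingertips, push the red stop at the end of the grey rack sideways until it is completely clear of the brass plate's lane, then push the brass plate along its lane until about a third of its length sticks out beyond that end of the ledge. Push only: the plate stays lying flat on the ledge and is never lifted, and the white tile and everything else stay where they are.

Things in the scene. Friction and masses are not known exactly. Their poses are not given: they have to be found in the camera images.
- rack: low grey rack fixed to the table, 320 x 180 mm. Origin on the table; x runs along its two lanes to the end with the red stop, y across, z up. The ledge (lane floor) is 60 mm above the table, from x = -170 to +150 mm. Lanes centred on y = +40 and -40 mm, each 70 mm wide between dark wooden strips 10 mm wide and 8 mm high (at y = -80, 0, +80 mm). The -x end has no wall.
- ledge_end (a point): middle of the ledge's top edge at the open end with the red stop (rack x = +150, y = 0, z = 60 mm); same axes as the rack
- stop (a joint): red sliding stop, 10 mm thick, 72 mm wide, top 8 mm above the ledge, just past the ledge's edge (rack x = 156.5 mm), on a dark steel rail that reaches 13 mm past the ledge, 10 mm below it, and is not part of the ledge. Value: rack-y of its centre, -0.050 to +0.050 m; near 0 it blocks part of both lanes. Resists with 1.5 N, stays where left.
- stop_post (a point): centre of the black round post on the red stop, 14 mm in diameter, standing from 8 to 41 mm above the ledge; this point is 24.5 mm above the ledge and moves with the stop
- brass_plate: loose brass plate, 120 x 60 x 6 mm, 0.25 to 0.5 kg, lying flat in one of the two lanes, its length (own x) along the lane. Origin at the centre of its underside.
- white_tile: loose white ceramic tile, 120 x 60 x 6 mm, lying flat in the other lane. Origin at the centre of its underside. To be left alone.
- clay_cup: small terracotta cup, 48 mm across, 50 mm high, beside the rack; bystander, to be left alone. Origin at the centre of its underside
- glue_jar: small amber glue jar with white cap, 40 mm across, 58 mm high, beside the rack; bystander, to be left alone. Origin at the centre of its underside
- sherd_grey: flat grey pottery sherd, about 110 mm, 10 mm thick; bystander, to be left alone. Origin at the centre of its underside
- sherd_buff: flat reddish pottery sherd, about 120 mm, 10 mm thick; bystander, to be left alone. Origin at the centre of its underside
- steel_bowl: steel mixing bowl, 150 mm across, 60 mm high; bystander, to be left alone. Origin at the centre of its underside
- brush: brush, 200 mm long; bystander, to be left alone. Origin at the centre of its underside
- white_pot: white round pot, 130 mm across, 130 mm high; bystander, to be left alone. Origin at the centre of its underside
Mind the look-alikes: they are no part of the job. Several things have the shape of the brass_plate; the one meant has the colours described above.

How it is judged (in metres and radians):
On the way, in this order (a step that is already met when the one before it is completed fails the run):
1. the red stop is clear of the brass plate's lane while the plate is still on the ledge (((y of brass_plate in the frame of rack above 0 m and value of joint stop below -0.031 m) or (y of brass_plate in the frame of rack below 0 m and value of joint stop above 0.031 m)) and x of brass_plate in the frame of rack below 0.1 m), for 0.2 s.
2. the brass plate overhangs the ledge's end by about a third (x of brass_plate in the frame of rack between 0.116 and 0.144 m), for 0.2 s.
At the end, for the whole second after the job is handed in: the red stop is at least 31 mm from the middle on the side away from the brass plate, the brass plate lies flat and at rest on the ledge with 26 to 54 mm of its 120 mm length beyond the ledge's end, and the white tile is within 15 mm of its start (all of step 2 and ((y of brass_plate in the frame of rack above 0 m and value of joint stop below -0.031 m) or (y of brass_plate in the frame of rack below 0 m and value of joint stop above 0.031 m)) and angle between brass_plate's own z axis and vertical below 0.06 rad and height (world z) of brass_plate above 0.056 m and linear speed of brass_plate below 0.01 m/s and distance of white_tile from where it was at the start of the episode below 0.015 m); the robot touches nothing.
It fails at once if the brass plate is lifted off the ledge, tipped or falls (height (world z) of brass_plate above 0.075 m or angle between brass_plate's own z axis and vertical above 0.25 rad or height (world z) of brass_plate below 0.045 m).
It fails at once if the white tile is shifted by more than 15 mm (distance of white_tile from where it was at the start of the episode above 0.015 m).
It fails at once if a bystander is shifted by more than 20 mm (distance of any of clay_cup, glue_jar, sherd_grey, sherd_buff, steel_bowl, brush, white_pot from where it was at the start of the episode above 0.02 m).
It also fails if it takes over 48 s, if anything falls off the work surface, if the arm or the gripper's body presses on something with over 40 N, if the wrist force passes 120 N, or if a joint passes its speed limit or range.

## Working session

There is one attempt and no reset: what is moved stays moved. The work goes in short steps, Python scripts to look and compute and a tool call to move; the robot and the scene stay as the last step left them, time stands still between calls to the robot, and variables do not carry over. Pictures are saved under pics/ and viewed, at most 10 in all, crops included, and the job is handed in when it is done.

Besides the shell and the picture viewer there is one more tool, called after ">>>" as name(argument=value, ...), one argument or row to a line, values as JSON. apply_moves: Moves the arm, as the interface text tells. Its arguments: {"type":"object","properties":{"deltas":{"type":"array"}},"required":["deltas"]}

```bash
mkdir -p pics; python3 - <<'E'
from plant import ctrl
import cv2, numpy as np
for n in ("top","side"):
    im=ctrl.snapshot(n); cv2.imwrite(f"pics/{n}0.png",cv2.resize(im[:,:,::-1],(800,600),interpolation=cv2.INTER_CUBIC))
    cv2.imwrite(f"/tmp/{n}0.png",im[:,:,::-1])
    p=ctrl.camera_params(n); print(n,{k:(np.round(v,4).tolist()) for k,v in p.items()})
o=ctrl.get_obs(); print(o)
E
```

```text
top {'fx': 401.1172, 'fy': 401.1172, 'cx': 252.2177, 'cy': 196.5062, 'cam_to_world': [[0.022, 0.9988, -0.0439, 0.4505], [-0.9997, 0.0217, -0.0084, -0.0221], [-0.0075, 0.044, 0.999, 1.2479], [0.0, 0.0, 0.0, 1.0]]}
side {'fx': 353.3668, 'fy': 353.3668, 'cx': 260.4102, 'cy': 190.8024, 'cam_to_world': [[-0.9083, 0.1938, -0.3708, 0.0955], [-0.418, -0.4584, 0.7843, 0.9009], [-0.018, 0.8674, 0.4973, 0.6462], [0.0, 0.0, 0.0, 1.0]]}
{'clock': 0.1, 'joint_pos': array([-5.85512856e+01,  2.05870017e+01,  6.38434331e-01, -1.70944361e-02,
       -7.01353977e+01, -1.65071972e+01]), 'qvel': array([-0.04281163,  0.01371785,  0.15737444,  0.01780914, -0.01730967,
        0.05180262]), 'tau': array([-6.81378115e-04, -5.84161091e+01,  2.93752795e+01,  7.01552287e+00,
        1.01431759e-02, -6.55043277e-05]), 'tool_pos': array([ 0.17389686, -0.651761  ,  0.22571764]), 'orientation': array([ 1.79914929e+02, -8.45124593e-03, -1.65064297e+02]), 'force': array([ 0.27990647, -0.28173473, -0.40101828]), 'moment': array([-0.00564305,  0.01840249,  0.0055059 ]), 'gripper_force': 0.0, 'opening': 0.08762174866583611}
```

View pics/top0.png

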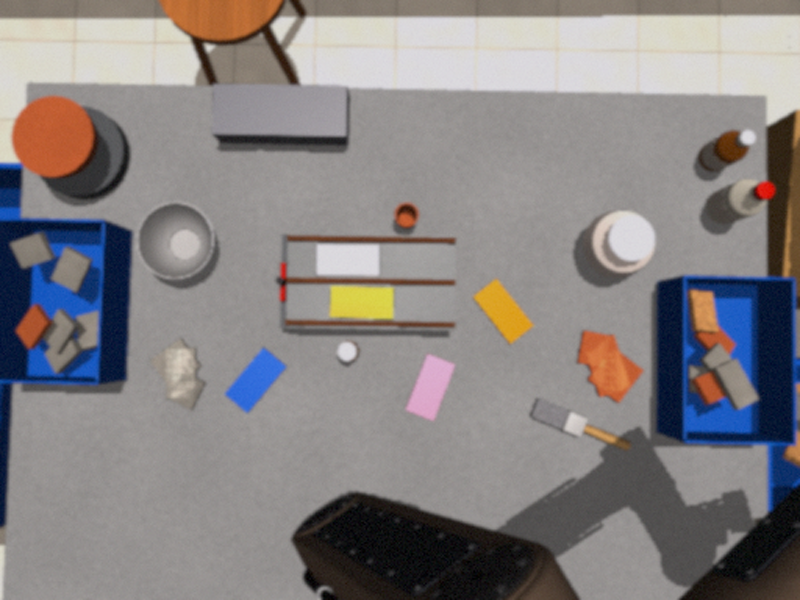

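View pics/side0.png

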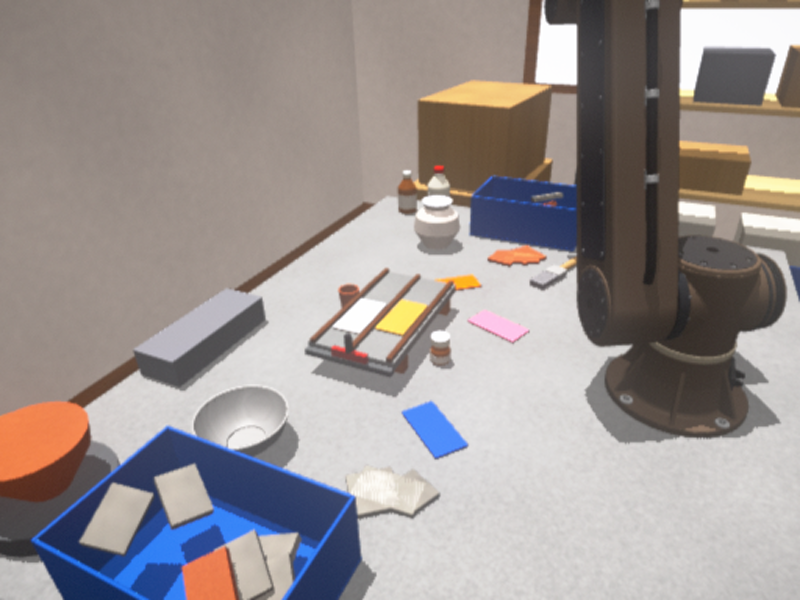

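The top view shows the rack with its stop end at left (stop around 283,282 in 800x600 px). In the rack, the yellow plate is at (362,302) and the white tile at (348,260). Possible mix-ups for the brass plate are the orange plate (503,311), blue (256,380), pink (431,387) and the white tile. Only the yellow one is brass-coloured and lying in a lane, so I'll check it in a close crop.

```bash
python3 - <<'E'
import cv2
im=cv2.imread('/tmp/top0.png')[140:240,170:303]
cv2.imwrite('pics/c1.png',cv2.resize(im,None,fx=6,fy=6,interpolation=cv2.INTER_CUBIC))
im=cv2.imread('/tmp/side0.png')[165:245,190:296]
cv2.imwrite('pics/c2.png',cv2.resize(im,None,fx=7,fy=7,interpolation=cv2.INTER_CUBIC))
E
cat > h.py <<'E'
from plant import ctrl
import numpy as np
def ray(n,u,v):
    p=ctrl.camera_params(n);T=np.array(p['cam_to_world'])
    d=T[:3,:3]@np.array([(u-p['cx'])/p['fx'],-(v-p['cy'])/p['fy'],-1]);return T[:3,3],d
def at(n,u,v,z):
    o,d=ray(n,u,v);return o+d*(z-o[2])/d[2]
def proj(n,P):
    p=ctrl.camera_params(n);T=np.array(p['cam_to_world']);c=T[:3,:3].T@(np.array(P)-T[:3,3])
    return np.array([p['cx']-p['fx']*c[0]/c[2],p['cy']+p['fy']*c[1]/c[2]])
E
```

```text
(no output)
```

View pics/c1.png

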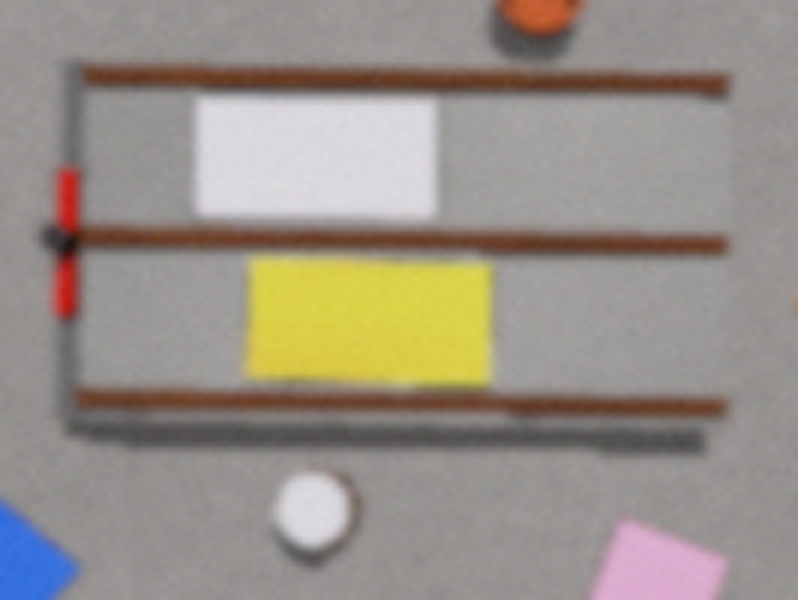

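View pics/c2.png

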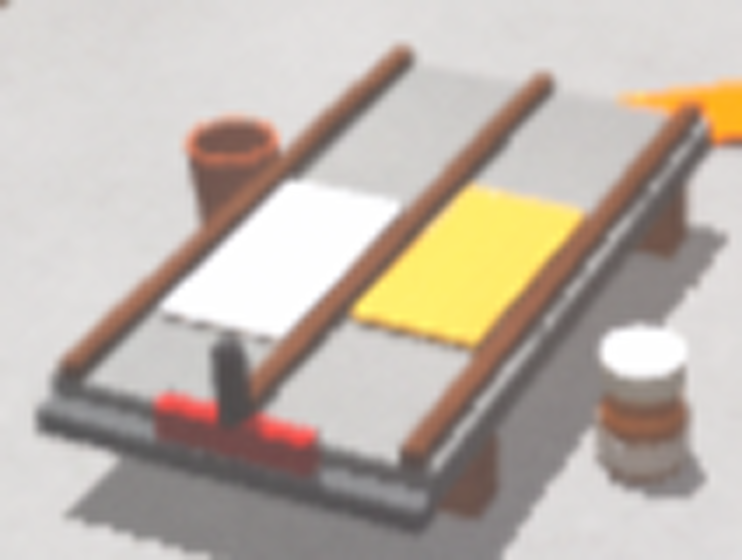

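The crops confirm the choice. Yellow plate corners are at crop (248,260), (492,265), (490,384) and (246,379), in the lane nearer the robot. The red stop runs from (68,170) to (66,318), with its post at about (45–70,238).

```bash
python3 - <<'E'
from h import *
f=lambda c,r,z:at('top',170+(c+.5)/6-.5,140+(r+.5)/6-.5,z)
S=np.array([f(*p,.068) for p in [(82,76),(80,237),(76,400),(728,86),(727,246),(727,408)]])
loc=np.array([[150,-80],[150,0],[150,80],[-170,-80],[-170,0],[-170,80]])/1e3
# rigid 2D fit
lc,sc=loc.mean(0),S[:,:2].mean(0)
U,_,Vt=np.linalg.svd((loc-lc).T@(S[:,:2]-sc)); R=Vt.T@np.diag([1,np.sign(np.linalg.det(Vt.T@U.T))])@U.T
t=sc-R@lc; print('yaw',np.degrees(np.arctan2(R[1,0],R[0,0])),'t',t.round(4),'res mm',((S[:,:2]-t)@R*1e3-loc*1e3).round(1).tolist())
toR=lambda P:((P[:2]-t)@R*1e3).round(1)
for n,p,z in [('plate',(248,260),.066),('plate',(492,265),.066),('plate',(490,384),.066),('plate',(246,379),.066),('stop',(69,170),.068),('stop',(66,318),.068),('tile',(195,97),.066),('tile',(436,217),.066),('jar',(314,510),.058)]:
    P=f(*p,z);print(n,P.round(4),toR(P))
np.savez('rack.npz',R=R,t=t)
for l in [(156.5,0),(156.5,30),(156.5,-38),(-80,40),(130,40)]:print(l,(R@(np.array(l)/1e3)+t).round(4))
# side check: project strip ends
for l in [(150,-80),(150,80),(-170,80)]:
    q=R@(np.array(l)/1e3)+t; u=proj('side',[*q,.068]); print('side crop',(u-[190,165])*7+3)
E
```

```text
yaw 90.47294464467113 t [0.5502 0.0446] res mm [[-0.2, -0.0], [-0.9, -0.3], [-0.7, -0.1], [1.0, 0.9], [0.8, -0.0], [0.0, -0.5]]
plate [0.5399 0.1108 0.066 ] [66.3  9.8]
plate [ 0.54   -0.0094  0.066 ] [-53.9  10.7]
plate [ 0.4814 -0.0097  0.066 ] [-53.7  69.3]
plate [0.4812 0.1102 0.066 ] [66.2 68.5]
stop [0.5823 0.2001 0.068 ] [155.2 -33.3]
stop [0.5092 0.1994 0.068 ] [155.1  39.7]
tile [0.6201 0.1392 0.066 ] [ 94.  -70.6]
tile [0.5631 0.0187 0.066 ] [-26.  -12.7]
jar [0.4175 0.0758 0.058 ] [ 32.4 132.5]
(156.5, 0) [0.549  0.2011]
(156.5, 30) [0.519  0.2008]
(156.5, -38) [0.587  0.2014]
(-80, 40) [ 0.5109 -0.0357]
(130, 40) [0.5092 0.1742]
side crop [ 69.20375567 361.34849397]
side crop [411.81123023 448.59291546]
side crop [692.61502479  99.02199425]
```

```bash
cat >> h.py <<'E'
from scipy.spatial.transform import Rotation as Ro
def plan(*tgts):
    """tgts: (x,y,z,yaw); prints deltas from the measured pose in tool axes"""
    o=ctrl.get_obs(); C=Ro.from_euler('xyz',o['orientation'],degrees=True)
    print('t',round(o['clock'],2),o['tool_pos'].round(4),o['orientation'].round(2),'F',o['force'].round(1),'open',round(o['opening'],4))
    for x,y,z,w in tgts:
        d=C.inv().apply(np.array([x,y,z])-o['tool_pos'])*1e3
        r=(C.inv()*Ro.from_euler('xyz',[180,0,w],degrees=True)).as_rotvec(degrees=True)
        print((x,y,z,w),'pos',d.round(1).tolist(),'rot',r.round(2).tolist())
E
python3 -c "
from h import *
plan((.46,-.3,.2,-179.5),(.48,.201,.15,-179.5))"
```

```text
t 0.1 [ 0.1739 -0.6518  0.2257] [ 1.7991e+02 -1.0000e-02 -1.6506e+02] F [ 0.3 -0.3 -0.4] open 0.0876
(0.46, -0.3, 0.2, -179.5) pos [-367.1, 266.1, 26.1] rot [0.08, -0.02, 14.44]
(0.48, 0.201, 0.15, -179.5) pos [-515.6, 744.9, 76.7] rot [0.08, -0.02, 14.44]
```

>>> apply_moves(
  deltas=[
    {"fingers": 0, "delta_pos": [-37, 27, 3], "angular": [0, 0, 2]},
    {"fingers": 0, "delta_pos": [-74, 53, 6], "angular": [0, 0, 5]},
    {"fingers": 0, "delta_pos": [-110, 80, 9], "angular": [0, 0, 8]},
    {"fingers": 0, "delta_pos": [-147, 107, 12], "angular": [0, 0, 11]},
    {"fingers": 0, "delta_pos": [-184, 133, 15], "angular": [0, 0, 14.4]},
    {"fingers": 0, "delta_pos": [-220, 160, 18], "angular": [0, 0, 14.4]},
    {"fingers": 0, "delta_pos": [-257, 186, 20], "angular": [0, 0, 14.4]},
    {"fingers": 0, "delta_pos": [-294, 213, 22], "angular": [0, 0, 14.4]},
    {"fingers": 0, "delta_pos": [-331, 240, 24], "angular": [0, 0, 14.4]},
    {"fingers": 0, "delta_pos": [-367, 266, 26], "angular": [0, 0, 14.4]},
  ],
)

```text
clock: 1.1
tool_pos: [0.4608, -0.2987, 0.2004]
orientation: [180.0, -0.0, -179.4]
force: [0.2, -0.6, 0.4]
opening: 0.0135
gripper_force: 0.0
```

```bash
python3 -c "
from h import *
plan((.48,.201,.15,-179.5),(.48,.201,.08,-179.5))"
```

```text
t 1.1 [ 0.4608 -0.2987  0.2004] [ 1.7999e+02 -1.0000e-02 -1.7945e+02] F [ 0.2 -0.6  0.4] open 0.0135
(0.48, 0.201, 0.15, -179.5) pos [-24.0, 499.5, 50.5] rot [0.01, -0.01, 0.05]
(0.48, 0.201, 0.08, -179.5) pos [-24.0, 499.5, 120.5] rot [0.01, -0.01, 0.05]
```

>>> apply_moves(
  deltas=[
    {"fingers": 0, "delta_pos": [-3, 50, 5], "angular": [0, 0, 0]},
    {"fingers": 0, "delta_pos": [-6, 100, 10], "angular": [0, 0, 0]},
    {"fingers": 0, "delta_pos": [-9, 150, 15], "angular": [0, 0, 0]},
    {"fingers": 0, "delta_pos": [-12, 199, 20], "angular": [0, 0, 0]},
    {"fingers": 0, "delta_pos": [-15, 248, 25], "angular": [0, 0, 0]},
    {"fingers": 0, "delta_pos": [-18, 297, 30], "angular": [0, 0, 0]},
    {"fingers": 0, "delta_pos": [-21, 346, 35], "angular": [0, 0, 0]},
    {"fingers": 0, "delta_pos": [-24, 395, 40], "angular": [0, 0, 0]},
    {"fingers": 0, "delta_pos": [-24, 444, 45], "angular": [0, 0, 0]},
    {"fingers": 0, "delta_pos": [-24, 484, 50], "angular": [0, 0, 0]},
  ],
)

```text
clock: 2.1
tool_pos: [0.479, 0.1862, 0.1503]
orientation: [180.0, 0.0, -179.4]
force: [1.3, 0.6, 0.4]
opening: 0.0
gripper_force: 0.0
```

>>> apply_moves(
  deltas=[
    {"fingers": 0, "delta_pos": [0, 15, 20], "angular": [0, 0, 0]},
    {"fingers": 0, "delta_pos": [0, 15, 40], "angular": [0, 0, 0]},
    {"fingers": 0, "delta_pos": [0, 15, 55], "angular": [0, 0, 0]},
    {"fingers": 0, "delta_pos": [0, 15, 65], "angular": [0, 0, 0]},
    {"fingers": 0, "delta_pos": [0, 15, 70], "angular": [0, 0, 0]},
    {"fingers": 0, "delta_pos": [0, 15, 70], "angular": [0, 0, 0]},
  ],
)

```text
clock: 2.7
tool_pos: [0.4792, 0.1984, 0.0802]
orientation: [-180.0, -0.0, -179.5]
force: [-1.4, -0.3, 0.6]
opening: 0.0005
gripper_force: 0.0
```

```bash
python3 - <<'E'
from h import *
import cv2
plan((.569,.2015,.08,-179.5))
a=ctrl.snapshot('top')[120:250,150:310,::-1];b=ctrl.snapshot('side')[120:250,180:340,::-1]
cv2.imwrite('pics/p1.png',cv2.resize(np.vstack([cv2.resize(np.hstack([a,b]),None,fx=2.5,fy=2.5,interpolation=cv2.INTER_CUBIC)]),None,fx=1,fy=1))
E
```

```text
t 2.7 [0.4792 0.1984 0.0802] [-1.7996e+02 -4.0000e-02 -1.7947e+02] F [-1.4 -0.3  0.6] open 0.0005
(0.569, 0.2015, 0.08, -179.5) pos [-89.9, 2.3, 0.1] rot [-0.04, -0.04, 0.03]
```

View pics/p1.png

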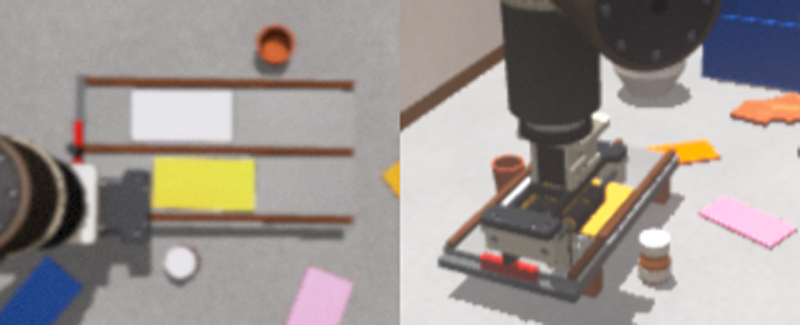

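The fingertips are in line with the post, on the robot side of it at about (78,163) in the left half. The plate at (203,184) and tile at (182,115) haven't moved. Next I'll push the stop toward world +x.

>>> apply_moves(
  deltas=[
    {"fingers": 0, "delta_pos": [-15, 2, 0], "angular": [0, 0, 0]},
    {"fingers": 0, "delta_pos": [-30, 2, 0], "angular": [0, 0, 0]},
    {"fingers": 0, "delta_pos": [-43, 2, 0], "angular": [0, 0, 0]},
    {"fingers": 0, "delta_pos": [-53, 2, 0], "angular": [0, 0, 0]},
    {"fingers": 0, "delta_pos": [-63, 2, 0], "angular": [0, 0, 0]},
    {"fingers": 0, "delta_pos": [-73, 2, 0], "angular": [0, 0, 0]},
    {"fingers": 0, "delta_pos": [-82, 2, 0], "angular": [0, 0, 0]},
    {"fingers": 0, "delta_pos": [-89, 2, 0], "angular": [0, 0, 0]},
    {"fingers": 0, "delta_pos": [-93, 2, 0], "angular": [0, 0, 0]},
    {"fingers": 0, "delta_pos": [-94, 2, 0], "angular": [0, 0, 0]},
  ],
)

```text
clock: 3.8
tool_pos: [0.5736, 0.2015, 0.0804]
orientation: [-180.0, -0.0, -179.5]
force: [-1.3, 0.8, 1.7]
opening: 0.0007
gripper_force: 0.9
```

>>> apply_moves(
  deltas=[
    {"fingers": 0, "delta_pos": [0, 0, 0], "angular": [0, 0, 0]},
    {"fingers": 0, "delta_pos": [15, 0, 0], "angular": [0, 0, 0]},
    {"fingers": 0, "delta_pos": [30, 0, -20], "angular": [0, 0, 0]},
    {"fingers": 0, "delta_pos": [45, 0, -50], "angular": [0, 0, 0]},
    {"fingers": 0, "delta_pos": [55, -40, -80], "angular": [0, 0, 8]},
    {"fingers": 0, "delta_pos": [60, -80, -80], "angular": [0, 0, 16]},
    {"fingers": 0, "delta_pos": [60, -120, -80], "angular": [0, 0, 24]},
    {"fingers": 0, "delta_pos": [60, -160, -80], "angular": [0, 0, 32]},
    {"fingers": 0, "delta_pos": [60, -200, -80], "angular": [0, 0, 40]},
    {"fingers": 0, "delta_pos": [60, -240, -80], "angular": [0, 0, 48]},
  ],
)

```text
clock: 4.8
tool_pos: [0.5152, -0.0405, 0.1609]
orientation: [180.0, 0.0, 132.2]
force: [1.9, 0.2, 0.4]
opening: 0.0005
gripper_force: 0.0
```

```bash
python3 - <<'E'
from h import *
import cv2
plan((.511,-.043,.13,90.5),(.511,-.043,.063,90.5))
im=ctrl.snapshot('top')[130:240,160:310,::-1]
cv2.imwrite('pics/p2.png',cv2.resize(im,None,fx=5,fy=5,interpolation=cv2.INTER_CUBIC))
E
```

```text
t 4.8 [ 0.5152 -0.0405  0.1609] [1.7996e+02 3.0000e-02 1.3224e+02] F [1.9 0.2 0.4] open 0.0005
(0.511, -0.043, 0.13, 90.5) pos [1.0, -4.8, 30.9] rot [0.05, 0.01, 41.74]
(0.511, -0.043, 0.063, 90.5) pos [1.0, -4.8, 97.9] rot [0.05, 0.01, 41.74]
```

View pics/p2.png

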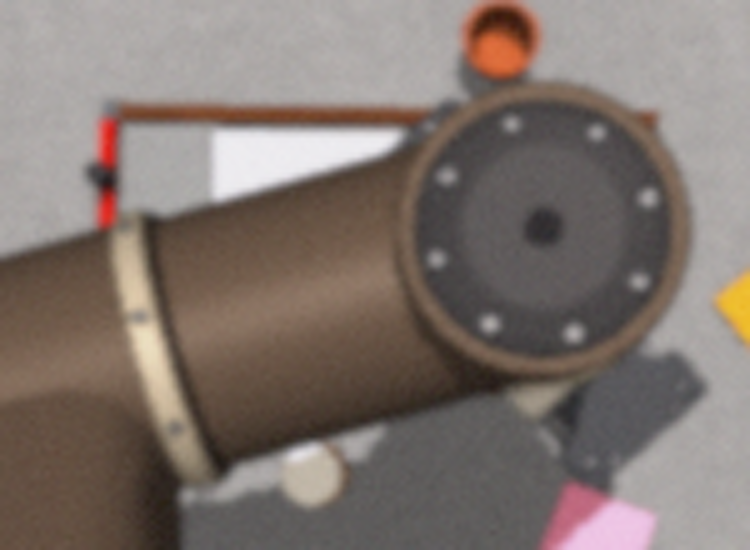

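The stop's upper end is now at crop (108,118), about 43 mm along from where it was, so the stop sits near −40 mm and is clear of the plate's lane. Now I'll turn the tool and lower it behind the plate.

>>> apply_moves(
  deltas=[
    {"fingers": 0, "delta_pos": [1, -5, 5], "angular": [0, 0, 8]},
    {"fingers": 0, "delta_pos": [1, -5, 10], "angular": [0, 0, 16]},
    {"fingers": 0, "delta_pos": [1, -5, 15], "angular": [0, 0, 24]},
    {"fingers": 0, "delta_pos": [1, -5, 20], "angular": [0, 0, 32]},
    {"fingers": 0, "delta_pos": [1, -5, 30], "angular": [0, 0, 40]},
    {"fingers": 0, "delta_pos": [1, -5, 50], "angular": [0, 0, 41.7]},
    {"fingers": 0, "delta_pos": [1, -5, 70], "angular": [0, 0, 41.7]},
    {"fingers": 0, "delta_pos": [1, -5, 85], "angular": [0, 0, 41.7]},
    {"fingers": 0, "delta_pos": [1, -5, 90], "angular": [0, 0, 41.7]},
    {"fingers": 0, "delta_pos": [1, -5, 90], "angular": [0, 0, 41.7]},
  ],
)

```text
clock: 5.85
tool_pos: [0.5113, -0.0952, 0.0603]
orientation: [179.0, -7.0, 95.3]
force: [-23.4, 22.7, 68.6]
opening: 0.0002
gripper_force: 34.3
```

```bash
python3 - <<'E'
from h import *
r=np.load('rack.npz')
y=lambda x,yy=40:r['R']@np.array([x,yy])/1e3+r['t']
plan(*[(*y(a),.063,90.5) for a in (-87,-64,40,60)])
E
```

```text
t 5.85 [ 0.5113 -0.0952  0.0603] [178.99  -6.98  95.27] F [-23.4  22.7  68.6] open 0.0002
(np.float64(0.5109652535122331), np.float64(-0.04274935290057996), 0.063, 90.5) pos [52.3, 4.4, 3.7] rot [0.71, -7.02, 4.71]
(np.float64(0.5107754035199091), np.float64(-0.019750136457830997), 0.063, 90.5) pos [75.0, 6.3, 6.5] rot [0.71, -7.02, 4.71]
(np.float64(0.5099169513807051), np.float64(0.08424632050068606), 0.063, 90.5) pos [177.9, 14.8, 19.3] rot [0.71, -7.02, 4.71]
(np.float64(0.5097518644308582), np.float64(0.10424563914655474), 0.063, 90.5) pos [197.7, 16.4, 21.7] rot [0.71, -7.02, 4.71]
```

Something is wrong: the tool is off course and pressing at 68 N. I'll check the joints and the scene before moving again.

```bash
python3 - <<'E'
from h import *
import cv2
o=ctrl.get_obs();print(o['joint_pos'].round(1),o['qvel'].round(1),o['tau'].round(1),o['moment'].round(2))
a=ctrl.snapshot('top')[100:260,150:350,::-1];b=ctrl.snapshot('side')[80:240,180:380,::-1]
cv2.imwrite('pics/p3.png',cv2.resize(np.hstack([a,b]),None,fx=2,fy=2,interpolation=cv2.INTER_CUBIC))
plan()
E
```

```text
[   5.4   16.9  -25.9   -9.6  -46.5 -173.6] [-0.3 -0.3 -0.3 -0.6  0.8  0. ] [ -9.1 -14.6  15.4   7.3   8.9   0.1] [10.95  8.85  0.96]
t 5.95 [ 0.5113 -0.0951  0.0603] [178.95  -6.98  95.28] F [-21.9  15.6  60.3] open 0.0001
```

View pics/p3.png

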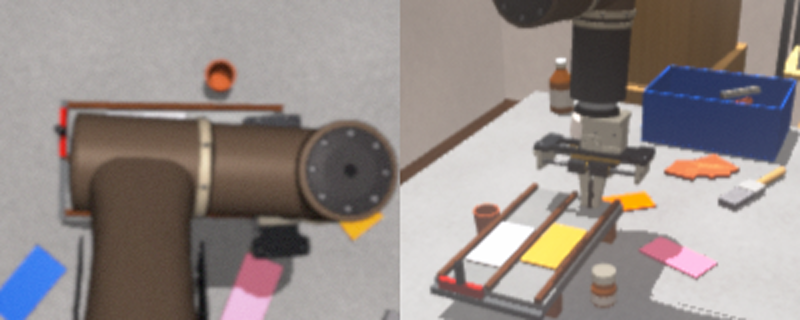

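The picture shows joint 6 at its limit (−173.6°), so the tool ran off course and its tips pressed on the ledge's rear, near (590,190) in the right half. The plate (555,245) and tile (500,243) look undisturbed. I'll lift and turn the other way; a half turn is equivalent.

>>> apply_moves(
  deltas=[
    {"fingers": 0, "delta_pos": [0, 0, -15], "angular": [0, 0, 0]},
    {"fingers": 0, "delta_pos": [0, 0, -35], "angular": [0, 0, 0]},
    {"fingers": 0, "delta_pos": [0, 0, -60], "angular": [0, 0, 0]},
    {"fingers": 0, "delta_pos": [0, 0, -80], "angular": [0, 0, -5]},
    {"fingers": 0, "delta_pos": [0, 0, -80], "angular": [0, 0, -10]},
    {"fingers": 0, "delta_pos": [0, 0, -80], "angular": [0, 0, -10]},
  ],
)

```text
clock: 6.55
tool_pos: [0.5114, -0.1064, 0.135]
orientation: [177.8, -6.6, 105.3]
force: [-0.7, 0.1, -0.2]
opening: 0.0004
gripper_force: 0.0
```

```bash
python3 - <<'E'
from h import *
print(ctrl.get_obs()['joint_pos'].round(1))
plan((.511,-.05,.15,-89.5))
E
```

```text
[   4.3   11.8  -21.4   -8.3  -56.1 -164.5]
t 6.55 [ 0.5114 -0.1064  0.135 ] [177.76  -6.58 105.29] F [-0.7  0.1 -0.2] open 0.0004
(0.511, -0.05, 0.15, -89.5) pos [55.9, 14.9, -8.0] rot [9.9, 1.99, -165.06]
```

```bash
python3 - <<'E'
from h import *
plan((.511,-.06,.15,125),(.511,-.06,.15,170))
E
```

```text
t 6.55 [ 0.5114 -0.1064  0.135 ] [177.76  -6.58 105.29] F [-0.7  0.1 -0.2] open 0.0004
(0.511, -0.06, 0.15, 125) pos [46.3, 12.3, -9.3] rot [3.34, -6.13, -19.82]
(0.511, -0.06, 0.15, 170) pos [46.3, 12.3, -9.3] rot [5.71, -4.6, -64.76]
```

>>> apply_moves(
  deltas=[
    {"fingers": 0, "delta_pos": [15, 4, -9.3], "angular": [1.1, -2, -6.6]},
    {"fingers": 0, "delta_pos": [30, 8, -9.3], "angular": [2.2, -4, -13.2]},
    {"fingers": 0, "delta_pos": [46.3, 12.3, -9.3], "angular": [3.3, -6.1, -19.8]},
    {"fingers": 0, "delta_pos": [46.3, 12.3, -9.3], "angular": [3.3, -6.1, -19.8]},
  ],
)

```text
clock: 6.95
tool_pos: [0.5106, -0.0583, 0.149]
orientation: [-179.9, -0.0, 125.1]
force: [0.0, 0.2, -0.1]
opening: 0.0005
gripper_force: 0.0
```

>>> apply_moves(
  deltas=[
    {"fingers": 0, "delta_pos": [0, 0, 0], "angular": [0, 0, -8]},
    {"fingers": 0, "delta_pos": [0, 0, 0], "angular": [0, 0, -16]},
    {"fingers": 0, "delta_pos": [0, 0, 0], "angular": [0, 0, -24]},
    {"fingers": 0, "delta_pos": [0, 0, 0], "angular": [0, 0, -32]},
    {"fingers": 0, "delta_pos": [0, 0, 0], "angular": [0, 0, -40]},
    {"fingers": 0, "delta_pos": [0, 0, 0], "angular": [0, 0, -48]},
    {"fingers": 0, "delta_pos": [0, 0, 0], "angular": [0, 0, -56]},
    {"fingers": 0, "delta_pos": [0, 0, 0], "angular": [0, 0, -64]},
    {"fingers": 0, "delta_pos": [0, 0, 0], "angular": [0, 0, -72]},
    {"fingers": 0, "delta_pos": [0, 0, 0], "angular": [0, 0, -80]},
  ],
)

```text
clock: 7.95
tool_pos: [0.5105, -0.0604, 0.1486]
orientation: [179.9, -0.1, -155.0]
force: [0.6, 0.2, -0.1]
opening: 0.0004
gripper_force: 0.0
```

>>> apply_moves(
  deltas=[
    {"fingers": 0, "delta_pos": [0, 0, 0], "angular": [0, 0, -8]},
    {"fingers": 0, "delta_pos": [0, 0, 0], "angular": [0, 0, -16]},
    {"fingers": 0, "delta_pos": [0, 0, 0], "angular": [0, 0, -24]},
    {"fingers": 0, "delta_pos": [0, 0, 0], "angular": [0, 0, -32]},
    {"fingers": 0, "delta_pos": [0, 0, 0], "angular": [0, 0, -40]},
    {"fingers": 0, "delta_pos": [0, 0, 0], "angular": [0, 0, -45]},
  ],
)

```text
clock: 8.55
tool_pos: [0.5105, -0.0604, 0.1486]
orientation: [179.8, 0.0, -110.0]
force: [0.6, -1.1, 0.4]
opening: 0.0005
gripper_force: 0.0
```

```bash
python3 - <<'E'
from h import *
print(ctrl.get_obs()['joint_pos'].round(1))
plan((.511,-.043,.15,-89.5))
E
```

```text
[ 15.1   9.4 -25.5  -0.1 -55.2 -35. ]
t 8.55 [ 0.5105 -0.0604  0.1486] [ 179.84    0.   -110.01] F [ 0.6 -1.1  0.4] open 0.0005
(0.511, -0.043, 0.15, -89.5) pos [-16.5, 5.5, -1.4] rot [0.16, 0.03, -20.51]
```

>>> apply_moves(
  deltas=[
    {"fingers": 0, "delta_pos": [-8, 2, 0], "angular": [0, 0, -7]},
    {"fingers": 0, "delta_pos": [-16, 5, 0], "angular": [0, 0, -14]},
    {"fingers": 0, "delta_pos": [-16, 5, 0], "angular": [0, 0, -20.5]},
    {"fingers": 0, "delta_pos": [-16, 5, 20], "angular": [0, 0, -20.5]},
    {"fingers": 0, "delta_pos": [-16, 5, 45], "angular": [0, 0, -20.5]},
    {"fingers": 0, "delta_pos": [-16, 5, 65], "angular": [0, 0, -20.5]},
    {"fingers": 0, "delta_pos": [-16, 5, 75], "angular": [0, 0, -20.5]},
    {"fingers": 0, "delta_pos": [-16, 5, 75], "angular": [0, 0, -20.5]},
  ],
)

```text
clock: 9.35
tool_pos: [0.5105, -0.0438, 0.0728]
orientation: [179.7, 0.0, -89.7]
force: [0.6, -0.8, 1.3]
opening: 0.0004
gripper_force: 0.0
```

```bash
python3 - <<'E'
from h import *
import cv2
r=np.load('rack.npz')
y=lambda x,yy=40:(r['R']@np.array([x,yy])/1e3+r['t']).round(4)
plan(*[(*y(a),.063,-89.5) for a in (-87,-64,40,60)])
a=ctrl.snapshot('side')[150:260,180:320,::-1]
cv2.imwrite('pics/p4.png',cv2.resize(a,None,fx=5,fy=5,interpolation=cv2.INTER_CUBIC))
E
```

```text
t 9.35 [ 0.5105 -0.0438  0.0728] [179.72   0.   -89.73] F [ 0.6 -0.8  1.3] open 0.0004
(np.float64(0.511), np.float64(-0.0427), 0.063, -89.5) pos [-1.1, -0.5, 9.8] rot [0.28, 0.01, -0.23]
(np.float64(0.5108), np.float64(-0.0198), 0.063, -89.5) pos [-24.0, -0.4, 9.8] rot [0.28, 0.01, -0.23]
(np.float64(0.5099), np.float64(0.0842), 0.063, -89.5) pos [-128.0, -0.0, 9.8] rot [0.28, 0.01, -0.23]
(np.float64(0.5098), np.float64(0.1042), 0.063, -89.5) pos [-148.0, -0.0, 9.8] rot [0.28, 0.01, -0.23]
```

View pics/p4.png

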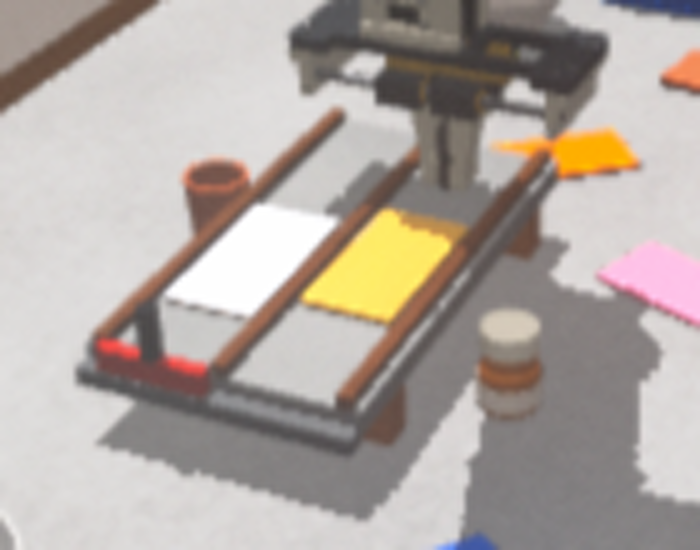

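The fingertips are at (447,185), centred in the lane behind the plate (385,265). The stop (150,365) is entirely in the tile's lane, and nothing else has moved. Next I'll lower to the ledge and make the first part of the push.

>>> apply_moves(
  deltas=[
    {"fingers": 0, "delta_pos": [0, 0, 5], "angular": [0.3, 0, 0]},
    {"fingers": 0, "delta_pos": [0, 0, 9.5], "angular": [0.3, 0, 0]},
    {"fingers": 0, "delta_pos": [0, 0, 9.5], "angular": [0.3, 0, 0]},
    {"fingers": 0, "delta_pos": [-10, 0, 9.5], "angular": [0.3, 0, 0]},
    {"fingers": 0, "delta_pos": [-20, 0, 9.5], "angular": [0.3, 0, 0]},
    {"fingers": 0, "delta_pos": [-26, 0, 9.5], "angular": [0.3, 0, 0]},
    {"fingers": 0, "delta_pos": [-32, 0, 9.5], "angular": [0.3, 0, 0]},
    {"fingers": 0, "delta_pos": [-38, 0, 9.5], "angular": [0.3, 0, 0]},
  ],
)

```text
clock: 10.2
tool_pos: [0.5114, -0.0048, 0.065]
orientation: [-179.8, 0.0, -89.6]
force: [-0.1, -3.0, 1.5]
opening: 0.0002
gripper_force: 1.5
```

Contact made, but the tip is a little high at 65 mm against the plate's top at 66 mm. I'll back off, lower 2 mm and push again.

>>> apply_moves(
  deltas=[
    {"fingers": 0, "delta_pos": [10, 0, 0], "angular": [0, 0, 0]},
    {"fingers": 0, "delta_pos": [18, 0, 0], "angular": [0, 0, 0]},
    {"fingers": 0, "delta_pos": [18, 0, 1.5], "angular": [0, 0, 0]},
    {"fingers": 0, "delta_pos": [18, 0, 1.5], "angular": [0, 0, 0]},
  ],
)

```text
clock: 10.6
tool_pos: [0.5114, -0.0238, 0.063]
orientation: [-179.8, 0.0, -89.7]
force: [-0.2, -1.1, -0.5]
opening: 0.0004
gripper_force: 0.0
```

```bash
python3 - <<'E'
from h import *
r=np.load('rack.npz')
y=lambda x,yy=40:(r['R']@np.array([x,yy])/1e3+r['t']).round(4)
plan(*[(*y(a),.063,-89.5) for a in (40,60)])
E
```

```text
t 10.6 [ 0.5114 -0.0238  0.063 ] [-1.798e+02  4.000e-02 -8.968e+01] F [-0.2 -1.1 -0.5] open 0.0004
(np.float64(0.5099), np.float64(0.0842), 0.063, -89.5) pos [-108.0, 0.8, 0.1] rot [-0.2, 0.04, -0.18]
(np.float64(0.5098), np.float64(0.1042), 0.063, -89.5) pos [-128.0, 0.8, 0.1] rot [-0.2, 0.04, -0.18]
```

>>> apply_moves(
  deltas=[
    {"fingers": 0, "delta_pos": [-8, 0, 0], "angular": [0, 0, 0]},
    {"fingers": 0, "delta_pos": [-14, 0, 0], "angular": [0, 0, 0]},
    {"fingers": 0, "delta_pos": [-20, 0, 0], "angular": [0, 0, 0]},
    {"fingers": 0, "delta_pos": [-27, 0, 0], "angular": [0, 0, 0]},
    {"fingers": 0, "delta_pos": [-34, 0, 0], "angular": [0, 0, 0]},
    {"fingers": 0, "delta_pos": [-41, 0, 0], "angular": [0, 0, 0]},
    {"fingers": 0, "delta_pos": [-48, 0, 0], "angular": [0, 0, 0]},
    {"fingers": 0, "delta_pos": [-54, 0, 0], "angular": [0, 0, 0]},
    {"fingers": 0, "delta_pos": [-58, 0, 0], "angular": [0, 0, 0]},
    {"fingers": 0, "delta_pos": [-60, 0, 0], "angular": [0, 0, 0]},
  ],
)

```text
clock: 11.6
tool_pos: [0.5111, 0.0372, 0.0634]
orientation: [-179.8, 0.0, -89.6]
force: [-1.0, -2.9, 0.6]
opening: 0.0003
gripper_force: 1.2
```

>>> apply_moves(
  deltas=[
    {"fingers": 0, "delta_pos": [-5, 0, 0], "angular": [0, 0, 0]},
    {"fingers": 0, "delta_pos": [-11, 0, 0], "angular": [0, 0, 0]},
    {"fingers": 0, "delta_pos": [-17, 0, 0], "angular": [0, 0, 0]},
    {"fingers": 0, "delta_pos": [-23, 0, 0], "angular": [0, 0, 0]},
    {"fingers": 0, "delta_pos": [-29, 0, 0], "angular": [0, 0, 0]},
    {"fingers": 0, "delta_pos": [-35, 0, 0], "angular": [0, 0, 0]},
    {"fingers": 0, "delta_pos": [-40, 0, 0], "angular": [0, 0, 0]},
    {"fingers": 0, "delta_pos": [-44, 0, 0], "angular": [0, 0, 0]},
    {"fingers": 0, "delta_pos": [-47, 0, 0], "angular": [0, 0, 0]},
    {"fingers": 0, "delta_pos": [-48, 0, 0], "angular": [0, 0, 0]},
  ],
)

```text
clock: 12.6
tool_pos: [0.5108, 0.085, 0.0634]
orientation: [-179.8, 0.0, -89.6]
force: [0.3, -2.8, 1.0]
opening: 0.0001
gripper_force: 1.1
```

```bash
python3 - <<'E'
from h import *
import cv2
r=np.load('rack.npz')
y=lambda x,yy=40:(r['R']@np.array([x,yy])/1e3+r['t']).round(4)
plan((*y(60),.063,-89.5))
for l in [(150,5),(150,80),(170,10),(170,70)]:print(l,(proj('side',[*y(*l),.066])-[180,150])*5+2)
a=ctrl.snapshot('side')[150:260,180:320,::-1]
cv2.imwrite('pics/p5.png',cv2.resize(a,None,fx=5,fy=5,interpolation=cv2.INTER_CUBIC))
E
```

```text
t 12.6 [0.5108 0.085  0.0634] [-1.7978e+02  4.0000e-02 -8.9590e+01] F [ 0.3 -2.8  1. ] open 0.0001
(np.float64(0.5098), np.float64(0.1042), 0.063, -89.5) pos [-19.2, 0.9, 0.4] rot [-0.22, 0.04, -0.09]
(150, 5) [226.04924578 368.02679386]
(150, 80) [344.16024848 398.20364938]
(170, 10) [216.40396194 389.04199492]
(170, 70) [311.87579373 413.94003585]
```

View pics/p5.png

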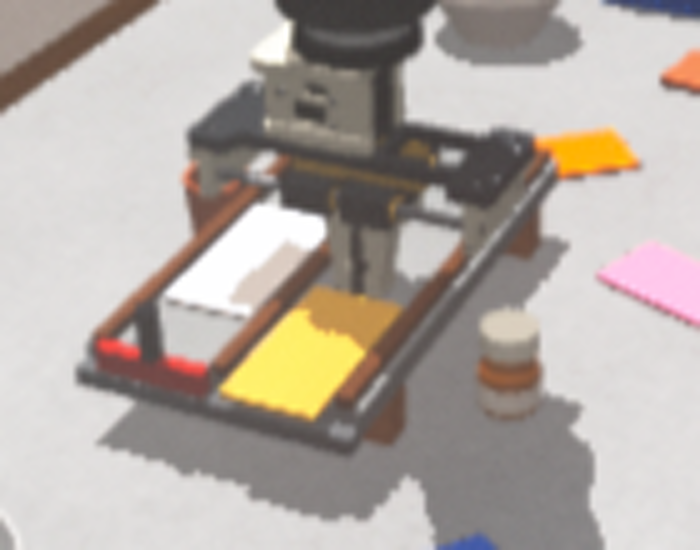

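The plate's leading corners are at (221,390) and (316,415), which is about rack x = 170 mm, so its centre is near 110 mm as planned. Another 20 mm to go.

>>> apply_moves(
  deltas=[
    {"fingers": 0, "delta_pos": [-4, 0, 0], "angular": [0, 0, 0]},
    {"fingers": 0, "delta_pos": [-8, 0, 0], "angular": [0, 0, 0]},
    {"fingers": 0, "delta_pos": [-12, 0, 0], "angular": [0, 0, 0]},
    {"fingers": 0, "delta_pos": [-15, 0, 0], "angular": [0, 0, 0]},
    {"fingers": 0, "delta_pos": [-18, 0, 0], "angular": [0, 0, 0]},
    {"fingers": 0, "delta_pos": [-19.5, 0, 0], "angular": [0, 0, 0]},
    {"fingers": 0, "delta_pos": [-20, 0, 0], "angular": [0, 0, 0]},
    {"fingers": 0, "delta_pos": [-20, 0, 0], "angular": [0, 0, 0]},
  ],
)

```text
clock: 13.45
tool_pos: [0.5107, 0.1049, 0.0634]
orientation: [-179.8, 0.1, -89.6]
force: [0.1, -0.8, 0.7]
opening: 0.0004
gripper_force: 0.6
```

>>> apply_moves(
  deltas=[
    {"fingers": 0, "delta_pos": [10, 0, 0], "angular": [0, 0, 0]},
    {"fingers": 0, "delta_pos": [25, 0, 0], "angular": [0, 0, 0]},
    {"fingers": 0, "delta_pos": [40, 0, -20], "angular": [0, 0, 0]},
    {"fingers": 0, "delta_pos": [80, 0, -60], "angular": [0, 0, 0]},
    {"fingers": 0, "delta_pos": [120, 0, -90], "angular": [0, 0, 0]},
    {"fingers": 0, "delta_pos": [160, 0, -110], "angular": [0, 0, 0]},
    {"fingers": 0, "delta_pos": [200, 0, -120], "angular": [0, 0, 0]},
    {"fingers": 0, "delta_pos": [240, 0, -120], "angular": [0, 0, 0]},
    {"fingers": 0, "delta_pos": [260, 0, -120], "angular": [0, 0, 0]},
    {"fingers": 0, "delta_pos": [260, 0, -120], "angular": [0, 0, 0]},
  ],
)

```text
clock: 14.45
tool_pos: [0.5111, -0.1585, 0.1831]
orientation: [-179.8, 0.0, -89.8]
force: [-0.6, -0.5, 0.3]
opening: 0.0006
gripper_force: 0.0
```

```bash
python3 - <<'E'
from h import *
import cv2
r=np.load('rack.npz')
y=lambda x,yy=40:(r['R']@np.array([x,yy])/1e3+r['t']).round(4)
plan()
for l in [(176,10),(176,70),(190,10),(190,70),(204,10),(204,70)]:print(l,(proj('side',[*y(*l),.066])-[180,150])*5+2)
a=ctrl.snapshot('side')[150:260,180:320,::-1]
cv2.imwrite('pics/p6.png',cv2.resize(a,None,fx=5,fy=5,interpolation=cv2.INTER_CUBIC))
E
```

```text
t 14.45 [ 0.5111 -0.1585  0.1831] [-1.7978e+02  5.0000e-02 -8.9830e+01] F [-0.6 -0.5  0.3] open 0.0006
(176, 10) [211.01746634 394.84052997]
(176, 70) [306.83297225 419.99139049]
(190, 10) [198.40356574 408.63078027]
(190, 70) [295.03688331 434.38822279]
(204, 10) [185.50150192 422.73606738]
(204, 70) [282.96506606 449.12157459]
```

View pics/p6.png

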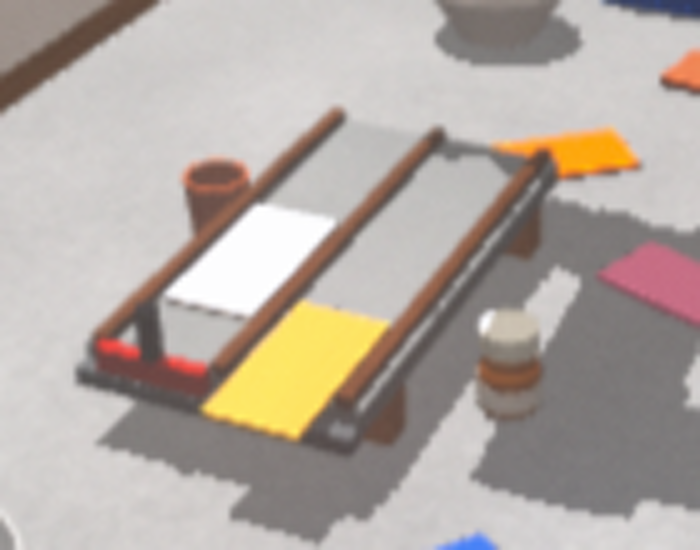

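The plate's leading corners are at (203,408) and (299,437), about rack x = 190 mm, which gives roughly 40 mm of overhang. It's lying flat, the tile and stop are in place, and the robot is clear, so I'm handing in.

```bash
python3 -c "
from plant import ctrl
print(ctrl.close_job())"
```

```text
the job is handed in; nothing more can be done
None
```

I handed the job in (no verdict came back): the stop is about 40 mm to the tile's side, and the brass plate lies flat with about 40 mm past the ledge's end. One wrong turn ran joint 6 to its limit and briefly pressed the fingertips on the empty ledge at about 69 N; I saw nothing else move.

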